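# Fit the cover board to the tile mould

### The job

Fit the plywood cover board onto the plaster tile mould: hook one short edge of the board under the steel lip and slide it in until it meets the stop, then swing the other end down until the spring catch snaps over it and the board lies flat on the mould. Do it gently, without forcing the board against the mould, and leave the other things on the bench where they are.

Things in the scene. Friction and masses are not known exactly. Their poses are not given: they have to be found in the camera images.
- board: Loose plywood cover board, 150 (x) by 120 (y) by 10 mm thick, about 0.2 kg, lying flat on the bench. On its top a wooden bar handle across the middle, 18 mm (x) by 80 mm (y), top 46 mm above the board's underside. Origin: centre of the underside; z up through the handle. Both short edges (x = -75 and +75 mm) are alike; either may be hooked.
- mould: Tile mould, fixed to the bench: a dark wooden base 280 x 170 x 12 mm carrying a tray (the bed). Origin: centre of the base's underside; z up; +x runs from the lip end (nearer the robot) to the catch end. The bed is bolted in slots, up to 12 mm either way along x from its middle place: this shift is not in any reported pose and must be found by feel; it stays put while you work.
- tray (a point): Middle of the tray floor, on which the board will lie, 32 mm above the bench, for an unshifted bed (the tray may stand up to 12 mm off along mould x). Inside the tray is 153 mm long (x) by 126 mm wide (y); side walls and far wall (+x) rise 8 mm above the floor; at -x is the stop under the lip.
- lip (a point): Foot of the stop face under the lip, at floor height, mid width, for an unshifted bed (truly up to 12 mm off along mould x). From the stop the steel lip, 4 mm thick and 130 mm wide, overhangs the tray by 9 mm towards +x, its underside 15 mm above the floor: the board goes under it tilted some 12 to 18 degrees, lip-side edge down.
- nose (a point): Tip of the catch's nose at rest, for an unshifted bed (truly up to 12 mm off along mould x): 12.5 mm above the tray floor and 5 mm inwards of the far wall's face. From the tip the nose slopes up and outwards at 60 degrees to 24.5 mm above the floor, so the board's edge pushes it back on its way down (8 to 12 N at that edge).
- catch (a joint): Position of the mould's steel spring catch, 40 mm wide, at the middle of the far wall: 0 m when sprung home, growing to 0.010 m as it is pushed outwards (mould +x). Its spring pushes it home with 2.4 N plus 0.3 N per mm. It snaps back over the board once the board's top is at its seated height, 10 mm above the tray floor.
- mug: White mug, 76 mm wide and 85 mm high; a bystander. Origin: centre of its underside.
- bulb: Blue rubber slip bulb with a thin spout, 60 mm wide and 85 mm high; a bystander. Origin: centre of its underside.
- dish: Small terracotta bowl, 84 mm wide, 32 mm high, between the robot and the work; a bystander. Origin: centre of its underside.
- bowl: Terracotta bowl, 100 mm wide, 50 mm high, at the far side; a bystander. Origin: centre of its underside.
- rib: Wooden modelling rib, 140 x 22 x 9 mm, lying between the mould and the board; a bystander. Origin: centre of its underside.
- offcut: Plain plywood offcut without a handle, 110 x 75 x 10 mm; a bystander. Origin: centre of its underside.
- knife: Potter's knife-like spatula with a handle; a bystander lying on the bench at the side.
Things that resemble listed ones, but are neither listed nor needed, are in the scene too. Several things have the shape of the board; the one meant has the colours described above.

How it is judged (in metres and radians):
On the way:
1. the board is in the mould, tilted, with one edge low (angle between board's own z axis and vertical above 0.07 rad and horizontal distance between board and mould below 0.045 m and z of board in the frame of mould below 0.07 m), for 0.1 s.
At the end, for the whole second after the job is handed in: The board rests in the mould's tray, handle up, flat within 1.4 degrees, its underside within 2.5 mm of the tray floor (so one edge is under the lip), within 20 mm along and 8 mm across of the mould's middle, and the catch is sprung home (within 1.5 mm) over the other edge (angle between board's own z axis and vertical below 0.025 rad and z of board in the frame of mould between 0.029 and 0.0345 m and x of board in the frame of mould between -0.02 and 0.02 m and y of board in the frame of mould between -0.008 and 0.008 m and angle between the x axis of board and the x axis of mould, either way round below 0.08 rad and value of joint catch below 0.0015 m and linear speed of board below 0.02 m/s); the robot touches nothing.
It fails at once if the board is forced against the mould with more than 40 N (contact force between board and mould above 40 N).
It fails at once if while still tilted (before it meets the catch) the board is pushed against the mould with more than 20 N (contact force between board and mould above 20 N and angle between board's own z axis and vertical above 0.14 rad).
It fails at once if a bystander is moved by more than 30 mm (distance of any of mug, bulb, dish, bowl, rib, offcut, knife from where it was at the start of the episode above 0.03 m).
It also fails if it takes over 54 s, if anything falls off the work surface, if the arm or the gripper's body presses on something with over 40 N, if the wrist force passes 120 N, or if a joint passes its speed limit or range.

### The arm

A 6-joint arm with a two-finger parallel gripper is mounted at the origin on the work surface. World frame = base frame: x ahead of the robot, y to its left, z up, the work surface at z = 0. Lengths are in mm, angles in rad, forces in N, time in s.
With the tool pointing down it reaches from about 350 to 925 mm from the base axis. Payload 6.4 kg.
Tool frame: the origin (TCP) lies between the finger pads; the fingertips stand 14 mm ahead of it and the grasp point (between the pads) lies 5 mm behind it; z points along the fingers, y is the line along which they close (so a half turn about z gives the same grasp; the last joint's range is limited). The gripper opens to 85 mm and grips with 20 to 120 N. Pads are 22 mm wide; open, the fingers measure 114 mm over their backs; the gripper's body (76 mm by 85 mm) begins 54 mm behind the grasp point. The pads swing forward as they close: fully open they stand 13 mm farther back than shut.
Start: joints at [-1.305, 0.245, 1.558, -0, 1.339, -0.174], TCP at [276.749, -588.153, 245.29] pointing down, gripper open.
Joint ranges: [-3.13, 3.13], [-1.02, 2.26], [0.13, 2.54], [-0.95, 4.09], [0.21, 2.88], [-2.74, 2.74]. Speed limits (rad/s): [2.57, 2.57, 3.14, 3.14, 3.14, 3.14].

### API

Orientations are given as a 3x3 rotation matrix whose columns are the frame's x, y, z axes.
In Python, from plant import manip gives the robot as it stands. The module is installed in compiled form; this text tells all that it offers.
- The arm moves only by the tool move_arm, never from a script. Its argument "moves" is a list that holds one entry, the list of rows, each a list of 7 numbers: the shift along the tool's x, y, z in units of 25 mm (1.0 is 25 mm), then the turn, a rotation vector about the tool's x, y, z in units of 6 degrees (1.0 is 6 degrees), then the closure, from -1 (fully open) to 1 (shut). A call has 1 to 20 rows; each row shifts and turns the commanded pose from where the row before left it, along the tool's axes as they then stand; what a row does not reach is not made up. A row lasts 1/12 s, in which the tool goes at most 41.7 mm and 7.16 degrees, less where a joint would pass 70% of its speed; a pose out of reach is approached as far as the arm can. A call with a number of a shift or a turn outside -1 to 1 is refused whole. A call with a gripper value outside its range is refused whole. The fingers move at their own pace and stop on an object; "newtons" is the grip in N (left out, the last holds). Time passes only in rows, so rows that do not move let the fingers close. It gives the time, the measured TCP pose, the force, the opening and the grip force at its end, in the units of the state.
- manip.sense(): the state, without advancing time (a new reading comes with each control period).
- manip.grab_frame(name): name is "scene" or "top" or "wrist"; returns a dict with "frame" (400x640x3 uint8, red, green, blue), "mtx" (3x3 intrinsics, pixels), "k1" (the pictures are not rectified: a ray, as slopes to the right and down, at radius r is drawn at 1 + k1 r^2 times it, then the intrinsics apply), "cam_to_world" (4x4, takes a point from camera to world coordinates). Camera axes: x right, y up, looking along -z (the intrinsics and any distortion apply to the point x, -y, -z); pixel columns grow to the right and rows downward; lengths in mm; the calibration is good to about 2 mm. A picture is of the moment at which its call begins. There is no depth.
- manip.finish_job(): hands the job in; it is judged then, once.
Trained networks look in the newest picture that a camera, given by its name, has taken for a name from the list of things; names that differ only in an ending like _2 or _b are one class to them, and where a whole thing is asked for, a point or a joint stands for the part that bears it (a point fixed in the world has none). Each returns a list of dicts, best first, with "conf" (0 to 1); they miss things now and then, are a little off and sometimes report something else, mostly with a low value. They report only what shows in the picture. A call takes as long as a camera call. They do not tell look-alikes from the thing itself.
- manip.recognise(thing, camera): "centre" ([column, row] in pixels, amid what is visible of it).
The state is a dict: "time_s": time; "qpos": joint angles; "joint_velocities": joint speeds; "joint_torque": joint torques, N m; "tool_pos": TCP position; "eef_rot": TCP orientation; "contact_force": force on the tool from outside, world axes, zero at the start; "ft_torque": the same for the moment, N m; "finger_gap": opening from 0.0 (shut) to 1.0 (fully open); "finger_force": force on a finger pad.
Only numpy, scipy, OpenCV 4.12 (cv2) and the standard library are available. Lean on these libraries where they do the work, as an engineer would, in place of code of your own. Each camera call takes 0.05 s, during which the arm holds its last target. There are 200 camera calls.

## Working session

There is one attempt and no reset: what is moved stays moved. The work goes in short steps, Python scripts to look and compute and a tool call to move; the robot and the scene stay as the last step left them, time stands still between calls to the robot, and variables do not carry over. Pictures are saved under pics/ and viewed, at most 10 in all, crops included, and the job is handed in when it is done.

Besides the shell and the picture viewer there is one more tool, called as a command line: name --argument value ..., lists and objects as JSON in quotes. move_arm: Moves the arm, as the interface text tells. Shifts and turns lie within -1 to 1; 1 stands for 25 mm of shift or 6 degrees of turn. Its arguments: {"type":"object","properties":{"moves":{"type":"array"},"newtons":{"type":"number"}},"required":["moves"]}

```bash
mkdir -p pics
cat > h.py <<'E'
import numpy as np, cv2
from plant import manip
def grab(n,save=None):
    f=manip.grab_frame(n)
    if save: cv2.imwrite('pics/'+save,cv2.cvtColor(f['frame'],cv2.COLOR_RGB2BGR))
    return f
def px2w(f,px,z):
    K=np.array(f['mtx']);k=f['k1'];T=np.array(f['cam_to_world'])
    d=np.array([(px[0]-K[0,2])/K[0,0],(px[1]-K[1,2])/K[1,1]]);u=d.copy()
    for _ in range(20): u=d/(1+k*(u@u))
    r=T[:3,:3]@np.array([u[0],-u[1],-1]);o=T[:3,3]
    return o+r*(z-o[2])/r[2]
def w2px(f,p):
    K=np.array(f['mtx']);k=f['k1'];T=np.array(f['cam_to_world'])
    c=T[:3,:3].T@(np.array(p)-T[:3,3]);u=np.array([c[0],-c[1]])/-c[2];u=u*(1+k*(u@u))
    return K[0,0]*u[0]+K[0,2],K[1,1]*u[1]+K[1,2]
E
python3 - <<'E'
from h import *
for cam in ['top','scene']:
    f=grab(cam,cam+'0.png'); print(cam,np.round(f['cam_to_world'],2).tolist(),f['k1'])
    for t,z in [('board',10),('mould',12),('tray',32),('lip',40),('nose',45),('catch',45),('mug',40),('bulb',40),('dish',16),('bowl',25),('rib',9),('offcut',10),('knife',5)]:
        print(t,[(np.round(d['conf'],2),np.round(d['centre']).tolist(),np.round(px2w(f,d['centre'],z)).tolist()) for d in manip.recognise(t,cam)][:4])
print(manip.sense())
E
```

```text
top [[-0.02, 1.0, -0.08, 388.69], [-1.0, -0.02, -0.01, -81.34], [-0.01, 0.08, 1.0, 1813.96], [0.0, 0.0, 0.0, 1.0]] -0.158043181055035
board [(np.float64(0.9), [359.0, 196.0], [546.0, -203.0, 10.0])]
mould [(np.float64(0.79), [250.0, 204.0], [523.0, 183.0, 12.0])]
tray [(np.float64(0.67), [252.0, 207.0], [512.0, 173.0, 32.0])]
lip [(np.float64(0.73), [250.0, 210.0], [500.0, 177.0, 40.0])]
nose [(np.float64(0.96), [251.0, 212.0], [495.0, 173.0, 45.0])]
catch [(np.float64(0.69), [248.0, 184.0], [592.0, 185.0, 45.0])]
mug [(np.float64(0.63), [302.0, 133.0], [770.0, -5.0, 40.0]), (np.float64(0.34), [256.0, 128.0], [792.0, 155.0, 40.0])]
bulb [(np.float64(0.65), [354.0, 128.0], [783.0, -190.0, 40.0])]
dish [(np.float64(0.56), [302.0, 249.0], [362.0, 0.0, 16.0])]
bowl [(np.float64(0.68), [255.0, 127.0], [798.0, 161.0, 25.0])]
rib [(np.float64(0.56), [302.0, 178.0], [614.0, -5.0, 9.0])]
offcut [(np.float64(0.68), [174.0, 194.0], [565.0, 459.0, 10.0])]
knife [(np.float64(0.88), [433.0, 186.0], [580.0, -469.0, 5.0])]
scene [[0.81, -0.42, 0.4, 1029.0], [0.58, 0.61, -0.54, -715.15], [-0.02, 0.67
[... 1253 characters left out ...]
74092495e-01]), 'joint_velocities': array([-0.00162997, -0.00216507, -0.00101566, -0.0007806 ,  0.00130243,
        0.00055172]), 'joint_torque': array([ 1.38456830e-04, -4.29500484e+01, -3.26420224e+01, -1.52586586e-04,
        4.02739888e-04,  4.11429738e-06]), 'tool_pos': array([ 276.75326636, -588.15899944,  245.29350675]), 'eef_rot': array([[ 9.04847850e-01,  4.25735090e-01,  2.94248522e-05],
       [ 4.25735090e-01, -9.04847851e-01,  7.29221744e-06],
       [ 2.97295671e-05,  5.92884480e-06, -1.00000000e+00]]), 'contact_force': array([0.49910236, 0.00147552, 0.59919836]), 'ft_torque': array([-0.0336088 , -0.03042384,  0.03805094]), 'finger_force': 0.0, 'finger_gap': 0.9997844360778927}
```

Run:
```python
import cv2,numpy as np
a=cv2.imread('pics/top0.png')[110:260,150:470]; b=cv2.imread('pics/scene0.png')[80:360,100:480]
a=cv2.resize(a,(640,300),interpolation=cv2.INTER_CUBIC);b=cv2.resize(b,(407,300))
c=np.zeros((600,640,3),np.uint8);c[:300]=a;c[300:,:407]=b;cv2.imwrite('pics/c0.png',c)
```

```text
(no output)
```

View pics/c0.png

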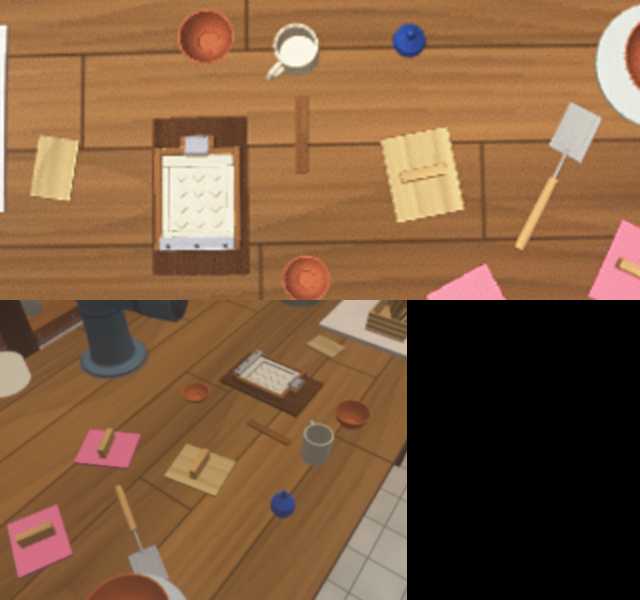

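move_arm --moves '[[[0.9,-0.52,0,0,0,0,-1],[0.9,-0.52,0,0,0,0,-1],[0.9,-0.52,0,0,0,0,-1],[0.9,-0.52,0,0,0,0,-1],[0.9,-0.52,0,0,0,0,-1],[0.9,-0.52,0,0,0,0,-1],[0.9,-0.52,0,0,0,0,-1],[0.9,-0.52,0,0,0,0,-1],[0.9,-0.52,0,0,0,0,-1],[0.9,-0.52,0,0,0,0,-1],[0.9,-0.52,0,0,0,0,-1],[0.9,-0.52,0,0,0,0,-1],[0.9,-0.52,0,0,0,0,-1],[0.9,-0.52,0,0,0,0,-1],[0.9,-0.52,0,0,0,0,-1],[0.9,-0.52,0,0,0,0,-1],[0.9,-0.52,0,0,0,0,-1],[0.9,-0.52,0,0,0,0,-1]]]'

```text
time_s: 2.9
tool_pos: [544.2, -202.8, 245.5]
eef_rot: [[0.905, 0.426, 0.0], [0.426, -0.905, -0.0], [0.0, 0.0, -1.0]]
contact_force: [-0.6, -1.3, 0.1]
finger_gap: 0.999
finger_force: 0.0
```

move_arm --moves '[[[0,0,0,0,0,-1,-1],[0,0,0,0,0,-1,-1],[0,0,0,0,0,-1,-1],[0,0,0,0,0,-1,-1],[0,0,0,0,0,-1,-1],[0,0,0,0,0,-1,-1],[0,0,0,0,0,-1,-1],[0,0,0,0,0,-1,-1],[0,0,0,0,0,-1,-1],[0,0,0,0,0,-1,-1],[0,0,0,0,0,-1,-1],[0,0,0,0,0,-1,-1],[0,0,0,0,0,-1,-1],[0,0,0,0,0,0,-1],[0,0,0,0,0,0,-1]]]'

```text
time_s: 4.15
tool_pos: [543.6, -204.0, 245.4]
eef_rot: [[-0.226, 0.974, 0.0], [0.974, 0.226, -0.0], [-0.0, 0.0, -1.0]]
contact_force: [-0.6, -0.2, 0.3]
finger_gap: 0.996
finger_force: 0.0
```

Run:
```python
from h import *
f=grab('wrist','w1.png'); s=manip.sense(); print(s['time_s'],s['tool_pos'],s['eef_rot'].round(3).tolist())
print(np.round(f['cam_to_world'],3).tolist(), f['mtx'],f['k1'])
print([(d['conf'],d['centre'],px2w(f,d['centre'],10)) for d in manip.recognise('board','wrist')])
```

```text
4.2 [ 543.56945285 -204.00089735  245.338888  ] [[-0.226, 0.974, 0.0], [0.974, 0.226, -0.0], [-0.0, 0.0, -1.0]]
[[0.974, -0.214, -0.072, 525.048], [0.226, 0.924, 0.31, -123.982], [0.001, -0.318, 0.948, 373.242], [0.0, 0.0, 0.0, 1.0]] [[345.77195828   0.         321.97911139]
 [  0.         345.77195828 203.69974527]
 [  0.           0.           1.        ]] -0.06934596300480603
[(0.9, [318.6, 168.9], array([ 540.36323295, -205.17453773,   10.        ])), (0.6, [94.6, 196.1], array([ 299.1542901 , -292.09092543,   10.        ]))]
```

View pics/w1.png

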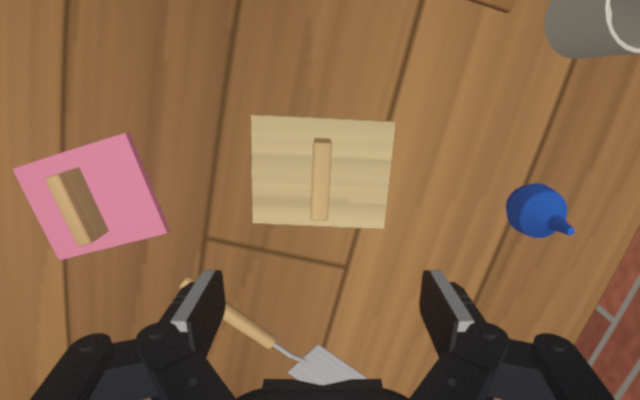

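Run:
```python
from h import *
f=grab('wrist')
P=[px2w(f,p,10)[:2] for p in [(251,115),(394,122),(384,228),(252,222)]]
P=np.array(P);print(P.round(1),P.mean(0))
l=(P[1]+P[2]-P[0]-P[3])/2;w=(P[0]+P[1]-P[2]-P[3])/2
print(np.linalg.norm(l),np.linalg.norm(w),np.degrees(np.arctan2(l[1],l[0])),np.degrees(np.arctan2(-w[0],w[1])))
H=np.array([px2w(f,p,46)[:2] for p in [(314,139),(331,139),(328,221),(310,220)]]);print(H.round(1),H.mean(0))
R=manip.sense()['eef_rot'];t=manip.sense()['tool_pos'][:2]
print((R.T[:2,:2]@(P.mean(0)-t))/25)
```

```text
[[ 460.  -165.6]
 [ 605.1 -139.1]
 [ 628.1 -255.1]
 [ 480.6 -281.9]] [ 543.47688894 -210.42736457]
148.72729992361496 118.20134381054615 10.299708959925663 10.629797958782243
[[ 528.2 -170. ]
 [ 543.8 -166.4]
 [ 560.2 -247.6]
 [ 542.2 -250.7]] [ 543.57296019 -208.68732083]
[-0.2498173  -0.06286066]
```

move_arm --moves '[[[-0.22,-0.05,0.9,0,0,0.43,-1],[0,0,0.9,0,0,0,-1],[0,0,0.9,0,0,0,-1],[0,0,0.9,0,0,0,-1],[0,0,0.9,0,0,0,-1],[0,0,0.9,0,0,0,-1],[0,0,0.9,0,0,0,-1],[0,0,0.9,0,0,0,-1],[0,0,0.7,0,0,0,-1],[0,0,0.5,0,0,0,-1],[0,0,0.15,0,0,0,-1],[0,0,0,0,0,0,-1],[0,0,0,0,0,0,-1]]]'

```text
time_s: 5.38
tool_pos: [544.3, -210.0, 32.4]
eef_rot: [[-0.184, 0.983, 0.001], [0.983, 0.184, -0.001], [-0.001, 0.001, -1.0]]
contact_force: [-0.1, 0.3, 0.8]
finger_gap: 1.005
finger_force: 0.0
```

move_arm --moves '[[[0,0,0,0,0,0,1],[0,0,0,0,0,0,1],[0,0,0,0,0,0,1],[0,0,0,0,0,0,1],[0,0,0,0,0,0,1],[0,0,0,0,0,0,1],[0,0,0,0,0,0,1],[0,0,0,0,0,0,1],[0,0,0,0,0,0,1],[0,0,0,0,0,0,1]]]' --newtons 60

```text
time_s: 6.22
tool_pos: [543.9, -209.8, 32.0]
eef_rot: [[-0.184, 0.983, 0.001], [0.983, 0.184, -0.0], [-0.0, 0.0, -1.0]]
contact_force: [-0.4, 0.1, 5.0]
finger_gap: 0.199
finger_force: 60.0
```

move_arm --moves '[[[0,0,-0.5,0,0,0,1],[0,0,-1,0,0,0,1],[0,0,-1,0,0,0,1],[0,0,-1,0,0,0,1],[0,0,-1,0,0,0,1],[0,0,-1,0,0,0,1],[0,0,-1,0,0,0.85,1],[0,0,-1,0,0,0.9,1],[0.8,0,-1,0,0,0,1],[1,0,-1,0,0,0,1],[1,-0.2,-0.6,0,0,0,1],[1,-0.2,0,0,0,0,1],[1,-0.2,0,0,0,0,1],[1,-0.2,0,0,0,0,1],[1,0,0,0,0,0,1],[1,0,0,0,0,0,1],[1,0,0,0,0,0,1],[1,0,0,0,0,0,1],[1,0,0,0,0,0,1],[0.8,0,0,0,0,0,1]]]'

```text
time_s: 7.88
tool_pos: [521.9, 82.1, 283.4]
eef_rot: [[-0.003, 1.0, -0.002], [1.0, 0.003, 0.001], [0.001, -0.002, -1.0]]
contact_force: [1.1, 0.5, -2.6]
finger_gap: 0.195
finger_force: 59.1
```

move_arm --moves '[[[0,0,0,0,0,0,1],[0,0,0,0,0,0,1],[0,0,0,0,0,0,1]]]'

```text
time_s: 8.13
tool_pos: [522.5, 80.1, 283.6]
eef_rot: [[-0.002, 1.0, -0.001], [1.0, 0.002, -0.0], [-0.0, -0.001, -1.0]]
contact_force: [-0.4, 0.3, -2.5]
finger_gap: 0.199
finger_force: 59.1
```

Run:
```python
from h import *
f=grab('wrist','w2.png'); s=manip.sense(); print(s['time_s'],s['tool_pos'],s['eef_rot'].round(3).tolist(),s['contact_force'],s['finger_gap'])
for n,z in [('lip',51),('nose',44),('tray',32),('catch',50),('mould',12)]:
  print(n,[(d['conf'],d['centre'],px2w(f,d['centre'],z).round(1)) for d in manip.recognise(n,'wrist')])
```

```text
8.1833 [522.71508918  79.73439498 283.7310135 ] [[-0.001, 1.0, -0.001], [1.0, 0.001, -0.0], [-0.0, -0.001, -1.0]] [-0.70029582  0.25965089 -1.6581753 ] 0.1999114750921717
lip [(0.77, [314.5, 69.4], array([514.9, 180.3,  51. ])), (0.32, [162.9, 231.9], array([339.7,   6.5,  51. ]))]
nose [(0.88, [314.1, 70.8], array([514.3, 179.3,  44. ]))]
tray [(0.8, [316.0, 69.5], array([516. , 181.1,  32. ]))]
catch [(0.65, [397.3, 66.3], array([596.4, 183.8,  50. ]))]
mould [(0.68, [314.9, 69.7], array([514.5, 181.9,  12. ]))]
```

View pics/w2.png

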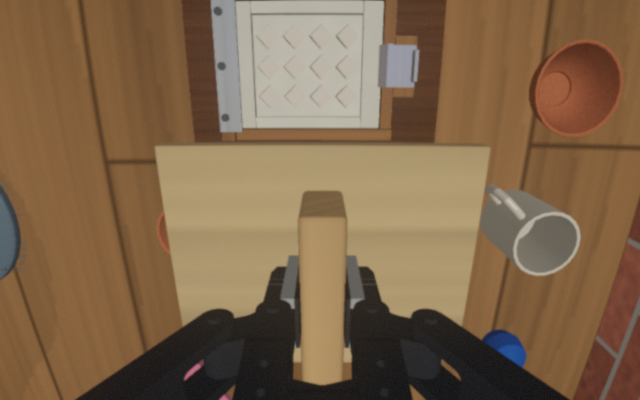

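Run:
```python
from h import *
f=grab('wrist')
bgr=cv2.cvtColor(f['frame'],cv2.COLOR_RGB2BGR)
c=cv2.resize(bgr[0:160,170:470],(800,427),interpolation=cv2.INTER_CUBIC);cv2.imwrite('pics/w2c.png',c)
for n,p,z in [('liptop',(236,1),51),('lipbot',(242,130),51),('screw0',(218,11),51),('screw1',(221,66),51),('screw2',(225,117),51),('baseL0',(182,2),12),('baseL1',(196,138),12),('baseR0',(447,2),12),('baseR1',(437,130),12),('noseA',(379,46),56),('noseB',(379,86),56),('wallbot L',(240,140),40),('wallbot R',(391,139),40)]:
  print(n,px2w(f,p,z).round(1))
```

```text
liptop [441.9 242.4  51. ]
lipbot [440.4 121.1  51. ]
screw0 [424.1 234.   51. ]
screw1 [423.4 183.9  51. ]
screw2 [423.7 134.4  51. ]
baseL0 [375.5 251.6  12. ]
baseL1 [377.  107.9  12. ]
baseR0 [654.4 251.4  12. ]
baseR1 [655.4 117.2  12. ]
noseA [577.5 201.4  56. ]
noseB [579.1 164.6  56. ]
wallbot L [435.  109.2  40. ]
wallbot R [597.2 110.3  40. ]
```

View pics/w2c.png

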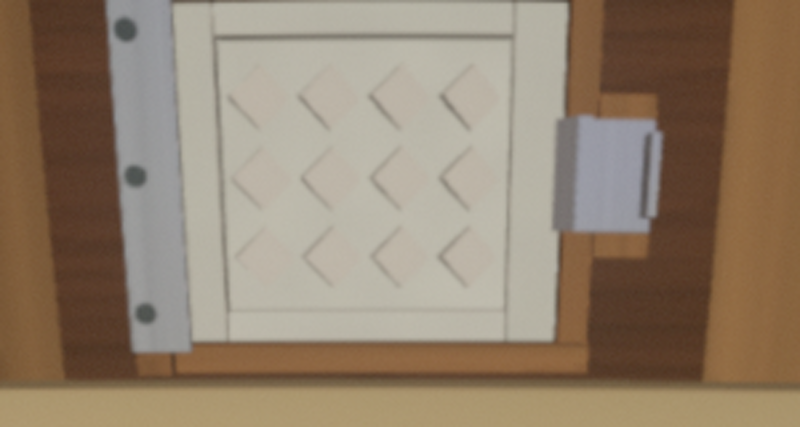

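Run:
```python
from h import *
f=grab('wrist')
for p in [(240.9,128.3),(378,128.3),(236,0.8),(383,0.8)]: print(px2w(f,p,32).round(1))
```

```text
[435.  120.8  32. ]
[583.9 120.9  32. ]
[437.6 246.9  32. ]
[583.5 246.7  32. ]
```

move_arm --moves '[[[0.5,0,0,-0.5,0,0,1],[1,0,0,-0.5,0,0,1],[1,0,0,-0.5,0,0,1],[1,0,0,-0.5,0,0,1],[0.65,0,0,-0.5,0,0,1],[0,0,0,0,0,0,1],[0,-0.3,0.9,0,0,0,1],[0,-0.3,0.9,0,0,0,1],[0,-0.3,0.9,0,0,0,1],[0,-0.3,0.9,0,0,0,1],[0,-0.3,0.9,0,0,0,1],[0,-0.3,0.9,0,0,0,1],[0,0,0,0,0,0,1],[0,0,0,0,0,0,1],[0,0,0,0,0,0,1]]]' --newtons 100

```text
time_s: 9.78
tool_pos: [515.6, 183.8, 143.7]
eef_rot: [[-0.002, 0.965, 0.261], [1.0, 0.001, 0.001], [0.0, 0.261, -0.965]]
contact_force: [0.2, 0.2, -1.8]
finger_gap: 0.19
finger_force: 99.5
```

```bash
cat > st.py <<'E'
from h import *
s=manip.sense();p=s['tool_pos'];R=s['eef_rot'];x,z,zz=R[:,1],-R[:,2],0
B=p-32*z-75*x; A=B+10*z; F=B+150*x
th=np.degrees(np.arctan2(x[2],x[0]));yaw=np.degrees(np.arctan2(x[1],x[0]));roll=np.degrees(R[2,0])
print('t',s['time_s'],'tcp',p.round(2),'pitch %.2f yaw %.2f roll %.2f'%(th,yaw,roll),'B',B.round(2),'A',A.round(2),'F',F.round(2),'f',s['contact_force'].round(2),'m',s['ft_torque'].round(2),s['finger_gap'])
E
python3 st.py
```

```text
t 9.7833 tcp [515.58 183.83 143.71] pitch 15.13 yaw 0.09 roll 0.01 B [451.53 183.74  93.25] A [448.92 183.73 102.9 ] F [596.33 183.96 132.39] f [ 0.23  0.2  -1.82] m [ 0.04  0.27 -0.01] 0.19045800730881532
```

move_arm --moves '[[[0,-0.15,0.56,0,0,0,1],[0,-0.15,0.56,0,0,0,1],[0,-0.15,0.56,0,0,0,1],[0,-0.08,0.28,0,0,0,1],[0,-0.06,0.2,0,0,0,1],[0,0,0,0,0,0,1],[0,0,0,0,0,0,1],[0,0,0,0,0,0,1]]]'

```text
time_s: 10.45
tool_pos: [515.0, 184.2, 87.4]
eef_rot: [[-0.002, 0.965, 0.261], [1.0, 0.002, 0.001], [0.0, 0.261, -0.965]]
contact_force: [-0.1, -0.6, -2.9]
finger_gap: 0.191
finger_force: 100.0
```

```bash
python3 st.py
```

```text
t 10.45 tcp [515.01 184.2   87.38] pitch 15.13 yaw 0.12 roll 0.02 B [450.96 184.08  36.91] A [448.35 184.08  46.56] F [595.76 184.38  76.06] f [-0.15 -0.59 -2.91] m [-0.02  0.25 -0.01] 0.1914056517903368
```

move_arm --moves '[[[0,-0.02,0.07,0,0,0,1],[0,-0.02,0.06,0,0,0,1],[0,0,0,0,0,0,1],[0,0,0,0,0,0,1],[0,0,0,0,0,0,1]]]'

```text
time_s: 10.87
tool_pos: [513.9, 184.1, 82.7]
eef_rot: [[-0.002, 0.966, 0.259], [1.0, 0.002, 0.001], [0.0, 0.259, -0.966]]
contact_force: [-0.7, -0.4, -3.0]
finger_gap: 0.192
finger_force: 99.8
```

```bash
python3 st.py
```

```text
t 10.8667 tcp [513.9  184.05  82.66] pitch 15.00 yaw 0.12 roll 0.00 B [449.74 183.92  32.34] A [447.15 183.92  42.  ] F [594.62 184.22  71.17] f [-0.72 -0.39 -2.96] m [-0.03  0.22 -0.05] 0.1921412049031305
```

move_arm --moves '[[[0,-0.01,0.03,0,0,0,1],[0,0,0,0,0,0,1],[0,0,0,0,0,0,1]]]'

```text
time_s: 11.12
tool_pos: [514.1, 184.1, 82.2]
eef_rot: [[-0.002, 0.966, 0.259], [1.0, 0.002, 0.001], [0.0, 0.259, -0.966]]
contact_force: [-0.4, 0.1, 0.8]
finger_gap: 0.192
finger_force: 100.1
```

```bash
python3 st.py
```

```text
t 11.1167 tcp [514.1  184.11  82.19] pitch 15.03 yaw 0.12 roll 0.00 B [449.97 183.98  31.84] A [447.37 183.97  41.49] F [594.84 184.28  70.73] f [-0.38  0.09  0.78] m [-0.07  0.39  0.02] 0.19204715524678967
```

move_arm --moves '[[[0,0.007,-0.027,0,0,0,1],[0,-0.1,-0.027,0,0,0,1],[0,-0.1,-0.027,0,0,0,1],[0,-0.1,-0.027,0,0,0,1],[0,-0.1,-0.027,0,0,0,1],[0,-0.04,-0.01,0,0,0,1],[0,0,0,0,0,0,1],[0,0,0,0,0,0,1]]]'

```text
time_s: 11.78
tool_pos: [502.3, 184.0, 82.5]
eef_rot: [[-0.002, 0.966, 0.259], [1.0, 0.002, 0.001], [0.0, 0.259, -0.966]]
contact_force: [0.3, -0.1, -2.3]
finger_gap: 0.196
finger_force: 99.8
```

```bash
python3 st.py
```

```text
t 11.7833 tcp [502.31 184.04  82.49] pitch 14.99 yaw 0.12 roll 0.00 B [438.14 183.91  32.17] A [435.55 183.9   41.83] F [583.03 184.21  70.98] f [ 0.32 -0.08 -2.25] m [-0.04  0.3   0.03] 0.1956109528994209
```

move_arm --moves '[[[0,-0.04,-0.011,0,0,0,1],[0,0,0,0,0,0,1],[0,-0.03,-0.008,0,0,0,1],[0,0,0,0,0,0,1],[0,0,0,0,0,0,1]]]'

```text
time_s: 12.2
tool_pos: [500.6, 184.0, 82.5]
eef_rot: [[-0.002, 0.966, 0.259], [1.0, 0.002, 0.001], [-0.0, 0.259, -0.966]]
contact_force: [-0.3, -0.3, -1.8]
finger_gap: 0.191
finger_force: 99.8
```

```bash
python3 st.py
```

```text
t 12.2 tcp [500.61 184.03  82.53] pitch 15.00 yaw 0.12 roll -0.00 B [436.45 183.9   32.21] A [433.86 183.89  41.87] F [581.34 184.2   71.03] f [-0.32 -0.35 -1.85] m [0.02 0.27 0.03] 0.1914664630222809
```

Still free; 1 mm steps with pauses until the stop is felt.

move_arm --moves '[[[0,-0.04,-0.011,0,0,0,1],[0,0,0,0,0,0,1],[0,0,0,0,0,0,1]]]'

```text
time_s: 12.45
tool_pos: [499.5, 184.0, 82.5]
eef_rot: [[-0.002, 0.966, 0.259], [1.0, 0.002, 0.001], [0.0, 0.259, -0.966]]
contact_force: [1.1, -0.2, -2.9]
finger_gap: 0.194
finger_force: 99.8
```

move_arm --moves '[[[0,-0.03,-0.008,0,0,0,1],[0,0,0,0,0,0,1],[0,0,0,0,0,0,1]]]'

```text
time_s: 12.7
tool_pos: [498.8, 184.0, 82.5]
eef_rot: [[-0.002, 0.966, 0.259], [1.0, 0.002, 0.001], [0.0, 0.259, -0.966]]
contact_force: [0.7, -0.3, -2.6]
finger_gap: 0.191
finger_force: 99.8
```

```bash
python3 st.py
```

```text
t 12.7 tcp [498.76 184.03  82.51] pitch 15.00 yaw 0.12 roll 0.00 B [434.59 183.9   32.2 ] A [432.   183.9   41.86] F [579.48 184.2   71.01] f [ 0.71 -0.31 -2.6 ] m [-0.05  0.29 -0.03] 0.19136077029100293
```

move_arm --moves '[[[0,-0.03,-0.008,0,0,0,1],[0,0,0,0,0,0,1],[0,0,0,0,0,0,1]]]'

```text
time_s: 12.95
tool_pos: [498.0, 184.0, 82.6]
eef_rot: [[-0.002, 0.966, 0.259], [1.0, 0.002, 0.001], [-0.0, 0.259, -0.966]]
contact_force: [0.5, 0.7, -2.5]
finger_gap: 0.193
finger_force: 99.8
```

move_arm --moves '[[[0,-0.03,-0.008,0,0,0,1],[0,0,0,0,0,0,1],[0,0,0,0,0,0,1]]]'

```text
time_s: 13.2
tool_pos: [497.2, 184.0, 82.5]
eef_rot: [[-0.002, 0.966, 0.259], [1.0, 0.002, 0.001], [-0.0, 0.259, -0.966]]
contact_force: [0.4, 0.0, -2.4]
finger_gap: 0.194
finger_force: 99.8
```

```bash
python3 st.py
```

```text
t 13.2 tcp [497.2  184.03  82.53] pitch 15.00 yaw 0.12 roll -0.00 B [433.04 183.9   32.21] A [430.45 183.89  41.87] F [577.92 184.21  71.03] f [ 0.45  0.02 -2.45] m [-0.06  0.29 -0.  ] 0.1941771254309042
```

move_arm --moves '[[[0,-0.03,-0.008,0,0,0,1],[0,0,0,0,0,0,1],[0,0,0,0,0,0,1]]]'

```text
time_s: 13.45
tool_pos: [496.8, 184.0, 82.7]
eef_rot: [[-0.002, 0.966, 0.26], [1.0, 0.002, 0.001], [0.0, 0.26, -0.966]]
contact_force: [1.6, -0.4, -3.3]
finger_gap: 0.19
finger_force: 99.7
```

move_arm --moves '[[[0,-0.03,-0.008,0,0,0,1],[0,0,0,0,0,0,1],[0,0,0,0,0,0,1]]]'

```text
time_s: 13.7
tool_pos: [496.6, 184.0, 83.1]
eef_rot: [[-0.002, 0.965, 0.261], [1.0, 0.002, 0.001], [0.0, 0.261, -0.965]]
contact_force: [4.1, -0.5, -5.3]
finger_gap: 0.195
finger_force: 99.3
```

```bash
python3 st.py
```

```text
t 13.7 tcp [496.57 184.04  83.05] pitch 15.14 yaw 0.12 roll 0.01 B [432.53 183.92  32.58] A [429.92 183.91  42.23] F [577.33 184.21  71.75] f [ 4.12 -0.53 -5.27] m [-0.01 -0.71  0.02] 0.19530545248261136
```

move_arm --moves '[[[0,0.093,0.025,0,0,0,1],[0,0,0,0,0,0,1],[0,0,0,0,0,0,1]]]'

```text
time_s: 13.95
tool_pos: [497.6, 184.0, 82.2]
eef_rot: [[-0.002, 0.966, 0.257], [1.0, 0.002, 0.0], [-0.0, 0.257, -0.966]]
contact_force: [0.0, -0.5, -2.3]
finger_gap: 0.192
finger_force: 99.9
```

```bash
python3 st.py
```

```text
t 13.95 tcp [497.6  184.    82.21] pitch 14.90 yaw 0.11 roll -0.01 B [433.35 183.87  32.  ] A [430.78 183.86  41.66] F [578.31 184.15  70.57] f [ 0.04 -0.48 -2.29] m [-0.02  0.28  0.05] 0.19203382326202229
```

move_arm --moves '[[[0,0.0157,0.051,0.167,0,0,1],[0,0.0157,0.051,0.167,0,0,1],[0,0.0157,0.051,0.167,0,0,1],[0,0.0157,0.051,0.167,0,0,1],[0,0.0157,0.051,0.167,0,0,1],[0,0,0,0,0,0,1],[0,0,0,0,0,0,1],[0,0,0,0,0,0,1]]]'

```text
time_s: 14.62
tool_pos: [501.3, 184.0, 76.6]
eef_rot: [[-0.002, 0.985, 0.173], [1.0, 0.002, 0.0], [-0.0, 0.173, -0.985]]
contact_force: [-0.3, 0.3, -2.8]
finger_gap: 0.19
finger_force: 99.8
```

```bash
python3 st.py
```

```text
t 14.6167 tcp [501.32 184.01  76.58] pitch 9.96 yaw 0.12 roll -0.00 B [432.99 183.87  32.08] A [431.26 183.87  41.93] F [580.72 184.18  58.04] f [-0.31  0.3  -2.77] m [0.01 0.16 0.01] 0.18980067123572977
```

move_arm --moves '[[[0,0.0157,0.051,0.167,0,0,1],[0,0.0157,0.051,0.167,0,0,1],[0,0.0157,0.051,0.167,0,0,1],[0,0,0,0,0,0,1],[0,0,0,0,0,0,1]]]'

```text
time_s: 15.03
tool_pos: [503.3, 184.1, 73.0]
eef_rot: [[-0.002, 0.993, 0.121], [1.0, 0.002, 0.0], [0.0, 0.121, -0.993]]
contact_force: [-0.6, -0.8, -1.8]
finger_gap: 0.193
finger_force: 99.9
```

move_arm --moves '[[[0,0.008,0.0255,0.083,0,0,1],[0,0.008,0.0255,0.083,0,0,1],[0,0.008,0.0255,0.083,0,0,1],[0,0.008,0.0255,0.083,0,0,1],[0,0,0,0,0,0,1],[0,0,0,0,0,0,1]]]'

```text
time_s: 15.53
tool_pos: [504.5, 184.1, 70.9]
eef_rot: [[-0.002, 0.996, 0.087], [1.0, 0.002, 0.0], [0.0, 0.087, -0.996]]
contact_force: [-2.8, 0.2, 1.8]
finger_gap: 0.189
finger_force: 100.5
```

```bash
python3 st.py
```

```text
t 15.5333 tcp [504.48 184.11  70.89] pitch 5.00 yaw 0.12 roll 0.01 B [432.56 183.96  32.47] A [431.69 183.96  42.43] F [581.99 184.27  45.55] f [-2.83  0.24  1.77] m [0.05 0.24 0.03] 0.1892448055049037
```

move_arm --moves '[[[0,0.004,0.0255,0.083,0,0,1],[0,0.004,0.0255,0.083,0,0,1],[0,0.004,0.0255,0.083,0,0,1],[0,0.004,0.0255,0.083,0,0,1],[0,0,0,0,0,0,1],[0,0,0,0,0,0,1]]]'

```text
time_s: 16.03
tool_pos: [504.5, 184.0, 67.7]
eef_rot: [[-0.002, 0.999, 0.051], [1.0, 0.002, -0.0], [-0.0, 0.051, -0.999]]
contact_force: [-2.3, -0.6, -2.0]
finger_gap: 0.191
finger_force: 99.9
```

move_arm --moves '[[[0,0.004,0.0255,0.083,0,0,1],[0,0.004,0.0255,0.083,0,0,1],[0,0.004,0.0255,0.083,0,0,1],[0,0,0,0,0,0,1],[0,0,0,0,0,0,1]]]'

```text
time_s: 16.45
tool_pos: [505.1, 184.0, 66.0]
eef_rot: [[-0.002, 1.0, 0.025], [1.0, 0.002, -0.0], [-0.0, 0.025, -1.0]]
contact_force: [-3.1, -0.4, -1.9]
finger_gap: 0.191
finger_force: 99.9
```

```bash
python3 st.py
```

```text
t 16.45 tcp [505.06 184.01  65.99] pitch 1.46 yaw 0.12 roll -0.00 B [430.9  183.85  32.09] A [430.64 183.85  42.09] F [580.85 184.16  35.91] f [-3.06 -0.39 -1.87] m [-0.03  0.53  0.01] 0.19102645273812632
```

move_arm --moves '[[[0,0.005,0.0255,0.083,0,0,1],[0,0.005,0.0255,0.083,0,0,1],[0,0.005,0.0255,0.083,0,0,1],[0,0,0,0,0,0,1],[0,0,0,0,0,0,1]]]'

```text
time_s: 16.87
tool_pos: [506.6, 184.0, 64.8]
eef_rot: [[-0.002, 1.0, 0.002], [1.0, 0.002, 0.0], [0.0, 0.002, -1.0]]
contact_force: [-1.2, 0.1, -3.2]
finger_gap: 0.191
finger_force: 99.8
```

```bash
python3 st.py
```

```text
t 16.8667 tcp [506.61 184.05  64.8 ] pitch 0.12 yaw 0.11 roll 0.01 B [431.67 183.91  32.65] A [431.65 183.91  42.65] F [581.67 184.19  32.95] f [-1.24  0.15 -3.22] m [-0.02  0.01 -0.04] 0.19121182609343063
```

move_arm --moves '[[[0,0,0.03,0,0,0,1],[0,0,0.02,0,0,0,1],[0,0,0,0,0,0,1],[0,0,0,0,0,0,1],[0,0,0,0,0,0,1]]]'

```text
time_s: 17.28
tool_pos: [506.4, 184.1, 64.1]
eef_rot: [[-0.002, 1.0, 0.002], [1.0, 0.002, 0.0], [0.0, 0.002, -1.0]]
contact_force: [-1.3, -1.2, 5.2]
finger_gap: 0.194
finger_force: 101.0
```

Run:
```python
import st
from h import *
f=grab('wrist','w3.png')
cv2.imwrite('pics/w3s.png',cv2.imread('pics/w3.png'))
```

```text
t 17.2833 tcp [506.43 184.09  64.09] pitch 0.10 yaw 0.12 roll 0.00 B [431.49 183.93  31.95] A [431.47 183.93  41.95] F [581.49 184.25  32.22] f [-1.27 -1.17  5.21] m [-0.14  0.34 -0.05] 0.19445479772977708
```

View pics/w3.png

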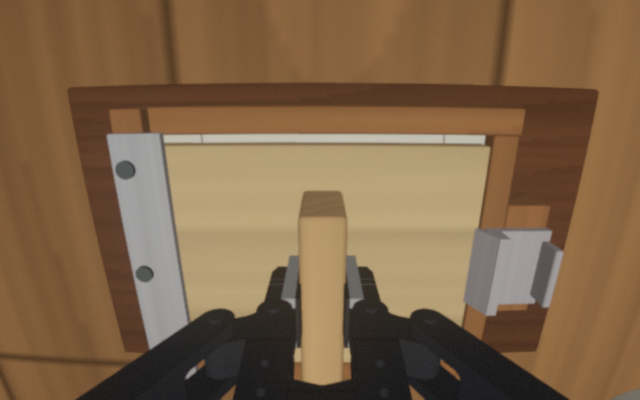

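The board lies flat between the lip (left, about 165,200) and the catch. The nose tip, near (470,300), covers the board's edge. I'll release and rise.

move_arm --moves '[[[0,0,0,0,0,0,-1],[0,0,0,0,0,0,-1],[0,0,0,0,0,0,-1],[0,0,0,0,0,0,-1],[0,0,0,0,0,0,-1],[0,0,0,0,0,0,-1],[0,0,0,0,0,0,-1],[0,0,0,0,0,0,-1],[0,0,-0.3,0,0,0,-1],[0,0,-0.8,0,0,0,-1],[0,0,-1,0,0,0,-1],[0,0,-1,0,0,0,-1],[0,0,-1,0,0,0,-1],[0,0,-1,0,0,0,-1],[0,0,-1,0,0,0,-1],[0,0,-0.5,0,0,0,-1],[0,0,0,0,0,0,-1],[0,0,0,0,0,0,-1]]]'

```text
time_s: 18.83
tool_pos: [505.6, 184.0, 228.2]
eef_rot: [[-0.002, 1.0, 0.001], [1.0, 0.002, 0.0], [0.0, 0.001, -1.0]]
contact_force: [-0.4, -0.4, -0.2]
finger_gap: 1.002
finger_force: 0.0
```

Run:
```python
from h import *
f=grab('wrist','w4.png')
```

```text
(no output)
```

View pics/w4.png

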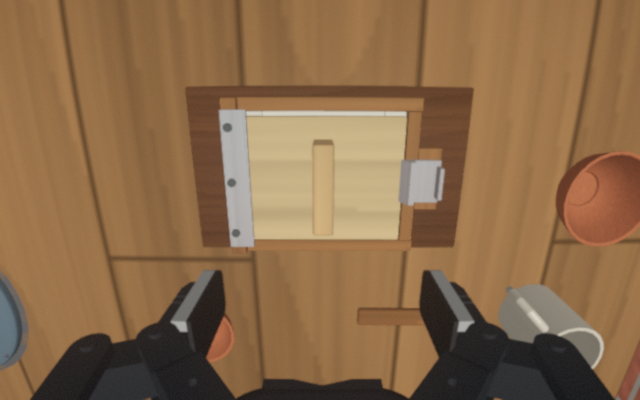

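The board is seated: lip edge at about (250,170), and the catch nose at (402,182) over the far edge. The other things on the bench haven't moved. Handing in.

```bash
python3 -c "
from plant import manip
print(manip.finish_job())"
```

```text
the job is handed in; nothing more can be done
None
```

The cover board is hooked under the lip and lies flat on the mould floor, with the catch over its far edge; the gripper is clear and the job is handed in at about 19 s, though no verdict came back.

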